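# Clear the jar and snap the shelf lamp's cover on

## Task

A pickle jar has been left standing on the open base of the shelf lamp, between its two spring hooks: lift it off and set it down gently, upright, in the middle of the saucer. Then put the lamp cover on the base and press it down until it sits fully home and both hooks have clicked over its ends, and let go. Do not disturb the other jar, the funnel and the scoop, leave the saucer where it is, and leave the lamp switch off.

Things in the scene. Friction and masses are not known exactly. Their poses are not given: they have to be found in the camera images.
- lamp_base: Fixed grey plastic plate of the shelf lamp, 60 (x) x 150 (y) x 6 mm, long axis along its own y; origin at the centre of its underside, on the shelf, z up; top flat, 6 mm above the shelf. A steel spring hook stands about 15 mm inside each end, facing inwards (see the hook joints).
- hook_left (a joint): Steel spring hook near the base's +y end, 14 mm wide, top 31 mm above the shelf; hinged at base y = +60.3 mm. Value (rad): 0 at rest, grows as it bends outwards, to 0.4. Its nose points inwards: tip at y = +55.5 mm, flat underside 15.8 mm above the plate; above it a ramp slopes out to y = +61 mm at the top.
- hook_right (a joint): The same hook mirrored, near the base's -y end. The cover's ends, pressed down on the two ramps, bend each hook out by about 0.13 rad, against 5 to 15 N in all; the noses spring back to 0 over the cover's end steps when it is home.
- lamp_cover: Loose white plastic cover, a box open below, 46 (x) x 116 (y) x 40 mm high, 0.12 kg, standing upright; origin at the centre of its lower rim. Above 15 mm it is only 104 mm long: each end has a 6 mm step for a hook. Sides plain, 46 mm apart. Fits either way round: home, its origin is at the centre of the base's top, long axes parallel, 0.8 mm play at each end.
- jar: Closed green glass jar with steel lid, 54 mm in diameter (the plain glass wall up to at least 60 mm), 95 mm high, about 0.28 kg; origin at the centre of its underside, z up. At the start it stands on the lamp base between the hooks.
- saucer: Loose white ceramic saucer, 136 mm across, 16 mm high; origin at the centre of its underside, z up.
- saucer_in (a point): Centre of the saucer's flat inner floor, on which the jar is to stand.
- tall_jar: Bystander: closed amber glass jar, 76 mm in diameter, 125 mm high; origin at the centre of its underside.
- funnel: Bystander: steel funnel standing mouth down, 90 mm across at the foot, 95 mm high; origin at the centre of its foot.
- scoop: Bystander: yellow plastic scoop, tray 50 (x) x 70 (y) x 28 mm with a handle towards its own +y, 153 mm long overall; origin under the tray's centre.
- switch (a joint): Toggle of the lamp switch, on a small fixed block between the robot and the lamp; value in rad, 0 = off (leaning to the robot), growing to 0.9 = on.
- switch_tip (a point): Tip of the switch's toggle.
Not all that is in view belongs to the job. Leave any blue or yellow look-alike of the jar alone.

How it is judged:
On the way, in this order (a step that is already met when the one before it is completed fails the run):
1. the jar stands released and upright in the middle of the saucer (horizontal distance between jar and saucer_in below 0.02 m and z of jar in the frame of saucer_in below 0.005 m and angle between jar's own z axis and vertical below 0.08 rad and contact force between the fingers and jar below 0.1 N), for 0.2 s.
2. the cover is home under both hooks (z of lamp_cover in the frame of lamp_base below 0.0078 m and horizontal distance between lamp_cover and lamp_base below 0.008 m and value of joint each of hook_left, hook_right below 0.05 rad), for 0.2 s.
At the end, for the whole second after the job is handed in: Jar upright (0.08 rad), at rest on the saucer's floor within 20 mm of its centre. Cover on the lamp base: under 1.8 mm above home, centre within 8 mm, long axes within 0.12 rad, level within 0.05 rad, both hooks sprung back over its end steps (below 0.05 rad) (all of step 2 and horizontal distance between jar and saucer_in below 0.02 m and z of jar in the frame of saucer_in below 0.005 m and angle between jar's own z axis and vertical below 0.08 rad and linear speed of each of jar, lamp_cover below 0.02 m/s and angle between lamp_cover's own z axis and vertical below 0.05 rad and angle between the y axis of lamp_cover and the y axis of lamp_base, either way round below 0.12 rad); the robot touches nothing.
It fails at once if the tall jar, the funnel or the scoop is moved by more than 20 mm (distance of any of tall_jar, funnel, scoop from where it was at the start of the episode above 0.02 m).
It fails at once if the saucer is moved by more than 25 mm (distance of saucer from where it was at the start of the episode above 0.025 m).
It fails at once if the lamp switch is pushed on by more than 0.3 rad (value of joint switch above 0.3 rad).
It fails at once if the jar is tipped by more than 0.6 rad (angle between jar's own z axis and vertical above 0.6 rad).
It fails at once if the jar is dropped on the saucer (faster than 0.5 m/s within 25 mm of its floor) (linear speed of jar above 0.5 m/s and z of jar in the frame of saucer_in below 0.025 m and horizontal distance between jar and saucer_in below 0.07 m).
It also fails if it takes over 64 s, if anything falls off the work surface, if the arm or the gripper's body presses on something with over 40 N, if the wrist force passes 120 N, or if a joint passes its speed limit or range.

## Robot

A 7-joint arm with a two-finger parallel gripper is mounted at the origin on the work surface. World frame = base frame: x ahead of the robot, y to its left, z up, the work surface at z = 0. Lengths are in m, angles in rad, forces in N, time in s.
With the tool pointing down it reaches from about 0.35 to 0.9 m from the base axis. Payload 7.2 kg.
Tool frame: the origin (TCP) lies at the very end of the fingers, on their centre line; the grasp point (between the pads) lies robot.grasp_offset behind it (robot.grasp_offset is the distance from the TCP to the grasp point, in m); z points along the fingers, y is the direction in which the jaws open and shut (so a half turn about z gives the same grasp; the last joint's range is limited). The gripper opens to 88 mm and grips with 3 to 60 N. Pads are 20 mm wide; open, the fingers measure 115 mm over their backs; the gripper's body (75 mm by 178 mm) begins 61 mm behind the grasp point.
Start: joints at [1.194, 0.411, -0.013, 1.596, 0.006, 1.134, -0.082], TCP at [0.19, -0.595, 0.223] pointing down, gripper open.
Joint ranges: [-2.95, 2.95], [-0.29, 1.99], [-1.47, 1.44], [0.14, 2.54], [-1.03, 4.17], [0.13, 1.85], [-2.86, 2.86]. Speed limits (rad/s): [2.39, 2.39, 3.01, 3.01, 3.14, 3.14, 3.14].

## Interface

Orientations are given as a rotation vector (axis times angle).
In Python, from plant import robot gives the robot as it stands. The module is installed in compiled form; this text tells all that it offers. Calls block until the motion is done:
- robot.movep(position, orientation): joint-space move of the TCP to a pose.
- robot.servo_line(position, ori=None, max_speed=0.15): straight line of the TCP; ori=None keeps the orientation; max_speed is the mean speed in m/s.
- robot.move_j(angles): joint-space move.
- robot.open_gripper() and robot.close(force=None): open the fingers fully, or close them until they stop; force is the grip in N (None keeps the last).
- robot.pause(seconds).
- robot.inverse_kinematics(position, orientation): joint angles nearest the present ones, or None.
- robot.observe(): the state.
- robot.read_camera(name): name is "scene" or "side" or "wrist"; returns (picture, depth): 420x560x3 uint8, red, green, blue; 420x560 float32, m along the optical axis (not along the pixel's ray), 0 where there is no reading.
- robot.calibration(name): a dict with "intrinsics" (3x3 intrinsics, pixels), "k1" (the pictures are not rectified: a ray, as slopes to the right and down, at radius r is drawn at 1 + k1 r^2 times it, then the intrinsics apply), "pose" (4x4, takes a point from camera to world coordinates); the wrist camera has in their place "mount" (4x4, takes a point from camera to tool coordinates, whose origin is the TCP and whose axes are the flange's). Camera axes: x right, y up, looking along -z (the intrinsics and any distortion apply to the point x, -y, -z); pixel columns grow to the right and rows downward; lengths in m; the calibration is good to about 2 mm. A picture is of the moment at which its call begins: read the wrist's pose just before it. calibration takes no time and is no camera call.
A pose or a line that the arm cannot do raises robot.MotionError and nothing moves.
- robot.finish_job(): hands the job in, once; it reports no verdict.
The state is a dict: "time_s": time; "qpos": joint angles; "qd": joint speeds; "effort": joint torques, N m; "tcp_pos": TCP position; "ee_rot": TCP orientation; "wrist_force": force on the tool from outside, world axes, zero at the start; "torque": the same for the moment, N m; "opening": finger opening in m.
Only numpy, scipy, OpenCV 4.12 (cv2) and the standard library are available. Lean on these libraries where they do the work, as an engineer would, in place of code of your own. Each camera call takes 0.05 s, during which the arm holds its last target. There are 200 camera calls.

## Working session

There is one attempt and no reset: what is moved stays moved. The work goes in short steps, each a Python script; the robot and the scene stay as the last script left them, time stands still between calls to the robot, and variables do not carry over. Pictures are saved under pics/ and viewed, about 8 in all and at most 12, crops included, and the job is handed in when it is done.

```bash
mkdir -p pics; ls
cat > h.py <<'E'
import numpy as np, cv2
from plant import robot
from scipy.spatial.transform import Rotation as R
def cam(name):
    s=robot.observe(); im,d=robot.read_camera(name); c=robot.calibration(name)
    if name=='wrist':
        T=np.eye(4);T[:3,:3]=R.from_rotvec(s['ee_rot']).as_matrix();T[:3,3]=s['tcp_pos'];P=T@np.array(c['mount'])
    else: P=np.array(c['pose'])
    return im,d,np.array(c['intrinsics']),c['k1'],P
def slopes(K,k1,uv):
    uv=np.atleast_2d(np.asarray(uv,float))
    p=cv2.undistortPoints(uv.reshape(-1,1,2),K,np.array([k1,0,0,0.]))
    return p.reshape(-1,2)
def ray(C,uv):
    s=slopes(C[2],C[3],uv); d=np.c_[s[:,0],-s[:,1],-np.ones(len(s))]@C[4][:3,:3].T
    return C[4][:3,3],d
def onplane(C,uv,z):
    o,d=ray(C,uv); return o+d*((z-o[2])/d[:,2:3])
def cloud(C):
    h,w=C[1].shape; v,u=np.mgrid[:h,:w]; o,d=ray(C,np.c_[u.ravel(),v.ravel()])
    return (o+d*C[1].reshape(-1,1)).reshape(h,w,3)
def proj(C,p):
    q=np.linalg.inv(C[4])@np.r_[p,1]; a,b=q[0]/-q[2],-q[1]/-q[2]; f=1+C[3]*(a*a+b*b)
    return C[2][0,0]*a*f+C[2][0,2],C[2][1,1]*b*f+C[2][1,2]
def save(n,im): cv2.imwrite('pics/'+n,im[:,:,::-1])
E
python3 - <<'E'
from h import *
for n in('scene','side'):
    C=cam(n); save(n+'0.png',C[0]); np.savez(n+'0.npz',*C)
    print(n,C[2].tolist(),C[3],C[4].round(3).tolist(),(C[1]>0).mean())
s=robot.observe();print(s,robot.grasp_offset)
E
```

```text
pics
scene [[446.742331972233, 0.0, 281.24170976317026], [0.0, 446.742331972233, 207.85735977639814], [0.0, 0.0, 1.0]] -0.11797066650660726 [[0.888, -0.331, 0.317, 0.929], [0.459, 0.669, -0.585, -0.557], [-0.019, 0.665, 0.747, 0.769], [0.0, 0.0, 0.0, 1.0]] 0.9959948979591837
side [[412.3749204149837, 0.0, 279.5028846747501], [0.0, 412.3749204149837, 207.92629714498736], [0.0, 0.0, 1.0]] -0.09771505122103821 [[0.898, 0.269, -0.348, 0.286], [-0.439, 0.587, -0.68, -0.666], [0.021, 0.764, 0.645, 0.722], [0.0, 0.0, 0.0, 1.0]] 0.9961309523809524
{'time_s': 0.1, 'qpos': array([ 1.19385574,  0.41183395, -0.01268197,  1.59694478,  0.0056299 ,
        1.13429536, -0.08218524]), 'qd': array([-0.0013072 ,  0.0003517 , -0.00070872, -0.00108849,  0.00069074,
       -0.00097689, -0.00022958]), 'effort': array([ 3.31540330e-03, -5.89094675e+01,  6.44447096e-01, -2.91711742e+01,
       -5.36595052e-02,  1.44347880e-02,  3.25902215e-05]), 'tcp_pos': array([ 0.18971313, -0.59504128,  0.22189097]), 'ee_rot': array([-3.10284494e+00, -4.82866636e-01,  5.65958857e-04]), 'wrist_force': array([-0.23835243, -0.38488152,  0.47924589]), 'torque': array([ 0.0323595 ,  0.0372886 , -0.00333104]), 'opening': 0.08766909964383163} 0.0187
```

View pics/scene0.png

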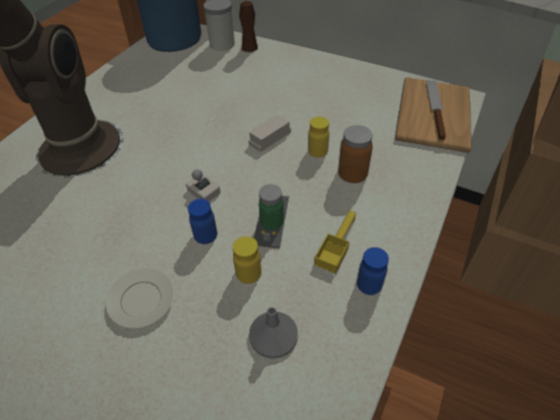

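View pics/side0.png

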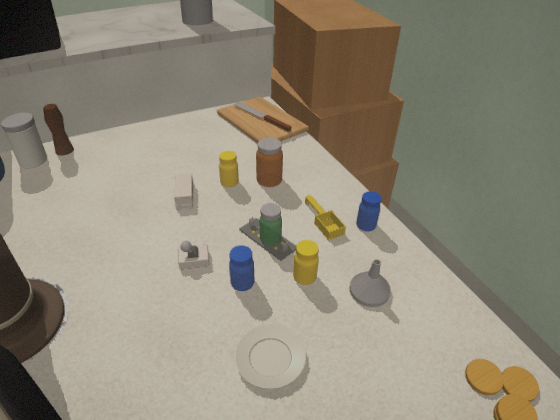

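Scene view: the green jar with its steel lid stands at (271,208) on the grey base (270,220), with the saucer at (140,299) and the white cover at (270,134). The switch is at (203,187), the tall jar at (355,155), the funnel at (273,333) and the scoop at (333,250).

Possible confusions:
- **Jar:** blue look-alikes at (202,222) and (373,271), yellow ones at (247,260) and (319,137), and the amber tall jar. The green one at (271,208) is the jar.
- **Cover:** the switch block at (203,187). The long white box at (270,134) is the cover.

```bash
cat > m.py <<'E'
from h import *
def load(n):
    z=np.load(n); return [z['arr_%d'%i] for i in range(4)]+[z['arr_4']]
def circ(p):
    A=np.c_[2*p,np.ones(len(p))]; s=np.linalg.lstsq(A,(p**2).sum(1),rcond=None)[0]
    return s[:2],np.sqrt(s[2]+s[:2]@s[:2])
boxes={'scene':dict(jar=(250,180,295,250),saucer=(95,260,185,340),cover=(240,110,300,158),switch=(180,162,225,210),base=(250,185,295,250),blue1=(185,195,220,245),yel=(230,235,264,285),funnel=(245,300,302,358),yel2=(305,115,332,158)),
'side':dict(jar=(235,200,300,260),saucer=(225,318,315,395),cover=(165,165,205,215),switch=(170,230,215,275),base=(235,200,300,260),blue1=(225,240,258,292),yel=(290,235,322,287),funnel=(345,255,395,305),yel2=(215,145,243,190))}
for n in boxes:
    C=load(n+'0.npz'); X=cloud(C); im=C[0].astype(int)
    print(n)
    for k,(a,b,c,d) in boxes[n].items():
        p=X[b:d,a:c].reshape(-1,3); col=im[b:d,a:c].reshape(-1,3); ok=np.isfinite(p).all(1)&(p[:,2]<.2)
        p=p[ok];col=col[ok]; h=p[:,2]
        if k=='base':
            m=(h>.003)&(h<.01)
        elif k=='saucer': m=(h>.005)&(h<.03)
        elif k=='cover': m=(h>.034)
        elif k=='switch': m=h>.012
        else: m=h>h.max()-.02
        q=p[m]; 
        r=cv2.minAreaRect((q[:,:2]*1000).astype(np.float32))
        print(k,'zmax %.4f'%np.percentile(h,99),'floor %.4f'%np.percentile(h,3),'n',m.sum(),'med',np.median(q,0).round(4),'rect',np.round(r[0],1),np.round(r[1],1),round(r[2],1))
E
python3 m.py
python3 - <<'E'
from m import load
from h import *
C=load('scene0.npz');a=C[0][100:260,180:340]
D=load('side0.npz');b=D[0][155:315,160:320]
save('crop0.png',cv2.convertScaleAbs(np.hstack([cv2.resize(a,(400,400),interpolation=2),cv2.resize(b,(400,400),interpolation=2)]),alpha=1.6))
E
```

```text
scene
jar zmax 0.1021 floor -0.0022 n 492 med [ 0.6108 -0.0134  0.0999] rect [624.6 -60.9] [ 47.4 170.8] 20.5
saucer zmax 0.0162 floor -0.0031 n 2319 med [ 0.4613 -0.2959  0.0107] rect [ 465.1 -297.2] [134.2 132.2] 11.5
cover zmax 0.0412 floor -0.0033 n 483 med [0.4608 0.2516 0.0389] rect [460.7 255.4] [107.6  50.4] 74.0
switch zmax 0.0961 floor -0.0030 n 818 med [ 0.4273 -0.0048  0.0305] rect [447.6 -32.3] [ 76.4 181.4] 41.6
base zmax 0.1021 floor -0.0021 n 598 med [ 0.6151 -0.0363  0.0059] rect [593.9  14.7] [ 94.8 193.1] 28.3
blue1 zmax 0.0965 floor -0.0021 n 429 med [ 0.4923 -0.1044  0.0942] rect [ 489.3 -100.1] [47.7 48.3] 7.9
yel zmax 0.0968 floor -0.0019 n 511 med [ 0.6268 -0.1479  0.0943] rect [ 624.4 -144.1] [47.1 47.5] 34.2
funnel zmax 0.0938 floor -0.0029 n 117 med [ 0.7356 -0.2458  0.0885] rect [ 736.  -243.6] [16.7 17.7] 1.2
yel2 zmax 0.0963 floor -0.0025 n 265 med [0.5988 0.2548 0.0935] rect [596.8 261.1] [44.3 49. ] 25.3
side
jar zmax 0.1010 floor -0.0031 n 578 med [ 0.5851 -0.0267  0.0947] rect [557.8 -53.9] [168.  141.4] 75.5
saucer zmax 0.0157 floor -0.0038 n 2446 m
[... 1985 characters left out ...]
0.0045 n 370 med [0.4551 0.2518 0.0375] rect [456.3 255.9] [110.1  44.6] 72.5
switch zmax 0.0586 floor -0.0036 n 608 med [0.4029 0.0022 0.0242] rect [407.9   9.2] [53.8 68.7] 74.7
base zmax 0.1010 floor -0.0031 n 637 med [ 0.5899 -0.0216  0.0051] rect [610.9  36.3] [218.5 148.3] 59.7
blue1 zmax 0.0957 floor -0.0033 n 400 med [ 0.4846 -0.1054  0.0934] rect [ 485.9 -100.5] [48.8 46.7] 78.0
yel zmax 0.0955 floor -0.0031 n 383 med [ 0.6183 -0.1487  0.0934] rect [ 621.  -144.7] [47.9 46.7] 44.7
funnel zmax 0.0916 floor -0.0040 n 95 med [ 0.7274 -0.245   0.0883] rect [ 730.  -243.1] [18.6 17.4] 19.9
yel2 zmax 0.0942 floor -0.0049 n 203 med [0.5893 0.253  0.0916] rect [593.5 261.1] [50.8 45.2] 47.2
```

View pics/crop0.png

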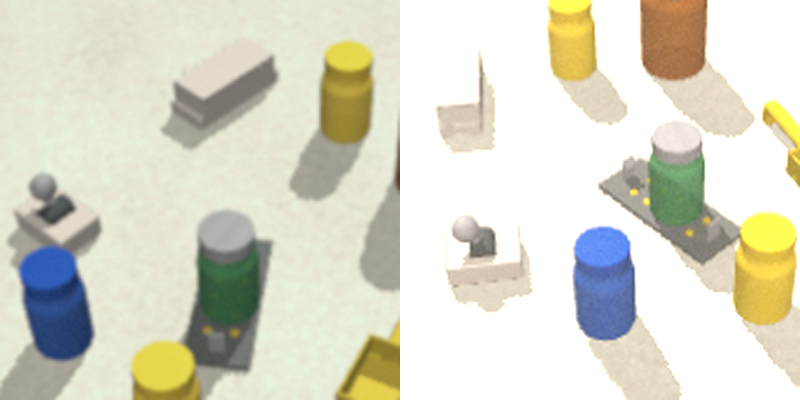

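The close crop confirms the green jar with grey lid on the base, between its hooks, and the cover standing upright at upper left. The two cameras agree to about 4 mm. I'll look from near with the wrist camera over the base and then over the cover, still short of any contact.

Run:
```python
from h import *
print(np.round(robot.calibration('wrist')['mount'],3).tolist())
down=R.from_euler('x',np.pi)
def go(p,yaw):
    robot.movep(p,(R.from_euler('z',yaw)*down).as_rotvec())
robot.servo_line([0.19,-0.595,0.36])
go([0.58,-0.02,0.36],0.0); robot.pause(.2)
A=cam('wrist');np.savez('w1.npz',*A)
print(robot.observe()['time_s'],robot.observe()['qpos'].round(2))
go([0.45,0.25,0.32],0.0); robot.pause(.2)
B=cam('wrist');np.savez('w2.npz',*B)
print(robot.observe()['time_s'],robot.observe()['qpos'].round(2))
save('w12.png',np.hstack([cv2.resize(A[0],(400,300)),cv2.resize(B[0],(400,300))]))
```

```text
[[0.0, 0.964, 0.268, 0.074], [1.0, -0.001, 0.001, 0.001], [0.001, 0.268, -0.964, -0.162], [0.0, 0.0, 0.0, 1.0]]
3.8833 [ 0.41  0.31 -0.61  1.47  0.18  1.42 -1.77]
5.2917 [ 0.07  0.24 -0.79  1.68  0.17  1.3  -2.33]
```

View pics/w12.png

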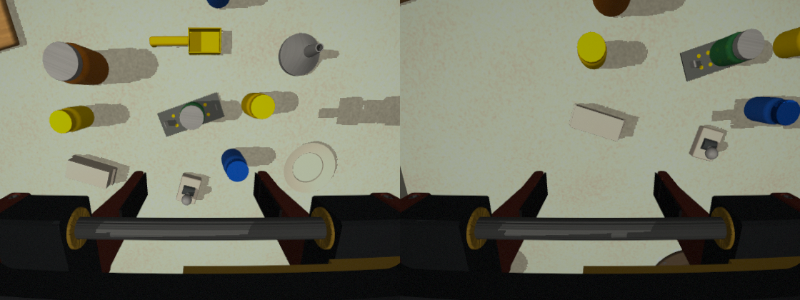

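Left: jar lid at (192,117) on the base, whose long axis is tilted about 20° (one end near (165,128), the other near (220,102)). Right: cover at (598,121), standing clear. Now I'll get metric poses from these.

```bash
sed -i '/^for n in boxes/i if __name__=="__main__":\n  pass\ndef main():\n  pass' m.py
python3 - <<'E'
from h import *
def load(n):
    z=np.load(n); return [z['arr_%d'%i] for i in range(5)]
def rect(q,s):
    r=cv2.minAreaRect((q[:,:2]*1000).astype(np.float32)); b=cv2.boxPoints(r)
    print(s,len(q),'z',np.median(q[:,2]).round(4),'c',np.round(r[0],1),'sz',np.round(r[1],1),'ang',round(r[2],1))
def comp(m):
    n,l,st,_=cv2.connectedComponentsWithStats(m.astype(np.uint8)); return l==1+st[1:,4].argmax()
def near(X,c,r): return np.hypot(X[...,0]-c[0],X[...,1]-c[1])<r
for n in ('w1.npz','w2.npz','scene0.npz','side0.npz'):
    C=load(n);X=cloud(C);hsv=cv2.cvtColor(C[0],cv2.COLOR_RGB2HSV); z=X[...,2]
    flo=np.median(z[near(X,(.55,.13),.04)]) ; print(n,'floor',flo.round(4))
    m=comp(near(X,(.459,.255),.09)&(z-flo>.036)&(z-flo<.046)); rect(X[m],'cover top')
    m=comp(near(X,(.459,.255),.09)&(z-flo>.008)&(z-flo<.046)); rect(X[m],'cover all')
    m=comp(near(X,(.605,-.01),.07)&(z-flo>.092)&(z-flo<.11)); rect(X[m],'lid')
    g=near(X,(.605,-.01),.11)&(z-flo>.003)&(z-flo<.0095)
    m=comp(cv2.morphologyEx(g.astype(np.uint8),cv2.MORPH_OPEN,np.ones((3,3)))); rect(X[m],'base top')
    m=near(X,(.605,-.01),.09)&(z-flo>.022)&(z-flo<.034)&(hsv[...,1]<70); 
    k,l,st,_=cv2.connectedComponentsWithStats(m.astype(np.uint8))
    for i in range(1,k):
        if st[i,4]>6: print('  hook?',st[i,4],np.median(X[l==i],0).round(4))
    m=comp(near(X,(.463,-.297),.1)&(z-flo>.009)&(z-flo<.03)) if near(X,(.463,-.297),.1).any() else None
    if m is not None: rect(X[m],'saucer')
E
```

```text
w1.npz floor -0.0003
cover top 1500 z 0.04 c [460.  255.8] sz [105.   47.4] ang 72.1
cover all 2132 z 0.0395 c [460.  255.4] sz [116.9  47.7] ang 72.1
lid 933 z 0.1005 c [604.4  -4. ] sz [47.3 47.2] ang 62.5
base top 993 z 0.0056 c [586.   40.9] sz [60.2 67.6] ang 19.2
  hook? 39 [ 0.6188 -0.0543  0.0274]
  hook? 44 [0.5804 0.0571 0.0276]
saucer 2252 z 0.012 c [ 466.4 -296.5] sz [134.1 133.4] ang 21.9
w2.npz floor -0.0005
cover top 2198 z 0.0395 c [460.2 255.6] sz [104.   46.2] ang 72.4
cover all 2438 z 0.0394 c [460.3 255.5] sz [116.3  46.3] ang 72.4
lid 1403 z 0.1002 c [603.8  -2.8] sz [47.4 48.1] ang 34.2
base top 1746 z 0.0054 c [588.9  31.7] sz [60.8 89.1] ang 19.4
  hook? 41 [0.5799 0.0599 0.0265]Traceback (most recent call last):
  File "<stdin>", line 22, in <module>
  File "<stdin>", line 8, in comp
ValueError: attempt to get argmax of an empty sequence
```

Measurements agree with the given sizes:

| Item | Measured pose | Check |
|---|---|---|
| Base | centre (0.5995, 0.002), long axis 109.3° | 60 mm wide |
| Hooks | 119 mm apart | as expected |
| Jar | (0.604, -0.0035) | lid top 0.100 |
| Cover | (0.460, 0.2555), long axis 72.3° | 116 x 46 mm |
| Saucer | (0.465, -0.297) | 134 mm across |

Grasping the jar now.

```bash
cat >> h.py <<'E'
down=R.from_euler('x',np.pi)
def ori(deg): return (R.from_euler('z',deg,degrees=True)*down).as_rotvec()
def best(p,deg):
    L=[]
    for a in (deg,deg+180):
        q=robot.inverse_kinematics(p,ori(a))
        if q is not None: L.append((np.abs(np.asarray(q)-robot.observe()['qpos']).max(),a,np.round(q,2)))
    L.sort(key=lambda t:t[0]); return L
E
python3 - <<'E'
from h import *
z=np.load('w1.npz');C=[z['arr_%d'%i] for i in range(5)];X=cloud(C)
m=np.hypot(X[...,0]-.465,X[...,1]+.297)<.02;print('saucer floor z',np.median(X[m][:,2]))
p=[.604,-.0035]
L=best(p+[.2],109.3);print(L);a=L[0][1]
robot.movep(p+[.2],ori(a))
robot.servo_line(p+[.037],max_speed=.12)
print('f',robot.observe()['wrist_force'].round(2))
robot.close(20); s=robot.observe(); print(s['opening'],s['wrist_force'].round(2))
robot.servo_line(p+[.23],max_speed=.12)
s=robot.observe(); print(s['time_s'],s['opening'],s['wrist_force'].round(2),s['qpos'].round(2))
print(best([.465,-.297,.23],a),a)
E
```

```text
saucer floor z 0.0043184253566406205
[(np.float64(0.9887545011987253), 289.3, array([-0.22,  0.4 ,  0.19,  1.69, -0.09,  1.07, -2.8 ])), (np.float64(2.186074796884552), 109.3, array([ 0.58,  0.57, -0.95,  1.63,  0.5 ,  1.2 , -0.15]))]
f [-0.36 -0.52  0.27]
0.05366893058272785 [-2.48 -1.16  3.24]
10.4083 0.053403031256372906 [-1.46 -0.19 -3.6 ] [-0.24  0.37  0.22  1.65 -0.09  1.13 -2.8 ]
[(np.float64(0.5857477492987724), 289.3, array([ 0.19,  0.28,  0.36,  1.79, -0.11,  1.09, -2.21])), (np.float64(3.5690262277534375), 469.3, array([ 0.61,  0.29, -0.16,  1.76,  0.05,  1.1 ,  0.77]))] 289.3
```

Run:
```python
from h import *
p=[.465,-.297]
robot.movep(p+[.23],ori(289.3))
robot.servo_line(p+[.055],max_speed=.12); robot.pause(.2)
f0=robot.observe()['wrist_force'][2]; z=.046
robot.servo_line(p+[z],max_speed=.05)
while z>.032:
    z-=.001; robot.servo_line(p+[z],max_speed=.03)
    f=robot.observe()['wrist_force'][2]
    if f-f0>2.5: break
print('contact',z,f0,f,robot.observe()['tcp_pos'])
robot.open_gripper(); robot.pause(.2)
robot.servo_line(p+[.2],max_speed=.2); robot.pause(.2)
s=robot.observe();print(s['time_s'],s['opening'],s['wrist_force'].round(2))
for n in('scene','side'):
    C=cam(n);np.savez(n+'1.npz',*C);X=cloud(C);Z=X[...,2]
    m=(np.hypot(X[...,0]-.465,X[...,1]+.297)<.05)&(Z>.085)&(Z<.11);q=X[m]
    r=cv2.minAreaRect((q[:,:2]*1000).astype(np.float32));print(n,'lid',m.sum(),np.percentile(Z[m],90),r)
    m=(np.hypot(X[...,0]-.465,X[...,1]+.297)<.08)&(Z>.008)&(Z<.02);q=X[m];print('saucer',cv2.minAreaRect((q[:,:2]*1000).astype(np.float32)))
    save(n+'1.png',C[0])
```

```text
contact 0.03499999999999999 -3.1767955783732935 8.741648758542166 [ 0.46512062 -0.29712671  0.03597454]
18.6167 0.08823632705846973 [-0.27  0.55  0.52]
scene lid 556 0.10057259639318705 ((465.91162109375, -297.7174987792969), (47.129337310791016, 47.09601593017578), 72.01866912841797)
saucer ((468.9757080078125, -299.1957092285156), (134.57632446289062, 127.47892761230469), 62.8707389831543)
side lid 595 0.09990035470274834 ((462.538330078125, -297.1873474121094), (47.434303283691406, 45.77955627441406), 65.48532104492188)
saucer ((462.4849853515625, -298.9046325683594), (128.88148498535156, 133.15733337402344), 64.9708480834961)
```

View pics/scene1.png

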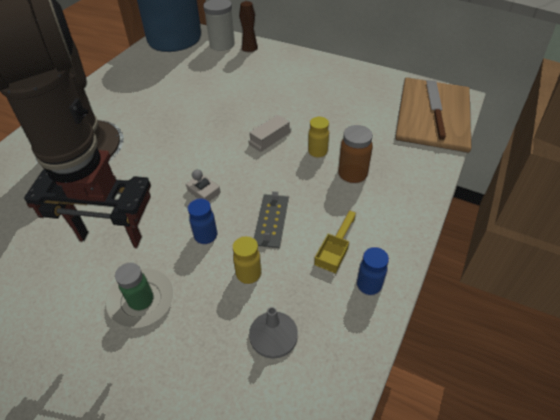

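The jar stands centred on the saucer, lid at (130,272), within about 2 mm, and the saucer hasn't moved. The base (270,220) is now clear, so I'll refine its pose from above before taking the cover.

Run:
```python
from h import *
robot.movep([.55,-.02,.33],ori(289.3)); robot.pause(.2)
C=cam('wrist');np.savez('w3.npz',*C);X=cloud(C);Z=X[...,2]
nr=np.hypot(X[...,0]-.5995,X[...,1]-.002)<.09
g=(nr&(Z>.003)&(Z<.0095)).astype(np.uint8)
k,l,st,_=cv2.connectedComponentsWithStats(cv2.morphologyEx(g,cv2.MORPH_OPEN,np.ones((3,3))))
q=X[l==1+st[1:,4].argmax()];print('base',len(q),cv2.minAreaRect((q[:,:2]*1000).astype(np.float32)))
m=(nr&(Z>.02)&(Z<.035)).astype(np.uint8);k,l,st,_=cv2.connectedComponentsWithStats(m)
for i in range(1,k):
    if st[i,4]>6:print('hook',st[i,4],X[l==i].mean(0).round(4))
save('w3.png',C[0])
print(best([.46,.2555,.2],72.3)); print(best([.46,.2555,.014],72.3));print(best([.5995,.002,.02],109.3)); print(robot.observe()['time_s'])
```

```text
base 3245 ((598.8555908203125, 1.7012176513671875), (60.31340026855469, 148.2784423828125), 19.325223922729492)
hook 48 [ 0.6186 -0.0546  0.0278]
hook 45 [0.5798 0.0568 0.0271]
[(np.float64(1.8310130760940344), 72.3, array([-0.45,  0.27, -0.18,  1.85,  0.06,  1.02, -0.96])), (np.float64(4.514697593664363), 252.3, array([ 0.3 ,  0.56, -1.23,  1.81,  0.56,  1.19,  1.72]))]
[(np.float64(1.7407934946096324), 72.3, array([-0.46,  0.53, -0.18,  2.  ,  0.16,  0.62, -1.05])), (np.float64(4.1514349100422265), 252.3, array([ 0.25,  0.95, -1.25,  1.96,  1.05,  1.09,  1.36]))]
[(np.float64(0.597656255788242), 289.3, array([-0.25,  0.61,  0.22,  1.84, -0.2 ,  0.71, -2.72])), (np.float64(2.239085785843163), 109.3, array([ 0.69,  1.02, -1.25,  1.78,  1.06,  1.19, -0.55]))]
20.175
```

Run:
```python
from h import *
p=[.4601,.2555]
robot.movep([.46,.2555,.2],ori(72.3))
robot.servo_line(p+[.014],max_speed=.12)
robot.close(30); s=robot.observe(); print(s['opening'],s['wrist_force'].round(2))
robot.servo_line(p+[.2],max_speed=.15); robot.pause(.2)
s=robot.observe();print(s['time_s'],s['opening'],s['wrist_force'].round(2),s['qpos'].round(2))
C=cam('wrist');np.savez('w4.npz',*C);save('w4.png',C[0]);D=cam('side');save('side4.png',D[0])
print(best([.599,.0015,.2],109.3),best([.599,.0015,.02],109.3))
save('grasp4.png',np.hstack([cv2.resize(C[0],(400,300)),cv2.resize(D[0],(400,300))]))
```

```text
0.046212664777705914 [-0.07  0.74  0.35]
25.8 0.04565941243963724 [-0.48  0.74 -1.86] [-0.45  0.28 -0.18  1.85  0.06  1.02 -0.96]
[(np.float64(1.165624438943838), 109.3, array([ 0.01,  0.39, -0.13,  1.68,  0.06,  1.07,  0.2 ])), (np.float64(1.7778429805195715), 289.3, array([-0.36,  0.4 ,  0.38,  1.71, -0.16,  1.06, -2.74]))] [(np.float64(1.1060065467400075), 109.3, array([ 0.02,  0.61, -0.15,  1.82,  0.13,  0.72,  0.14])), (np.float64(1.664499536886689), 289.3, array([-0.33,  0.63,  0.34,  1.85, -0.3 ,  0.72, -2.63]))]
```

View pics/grasp4.png

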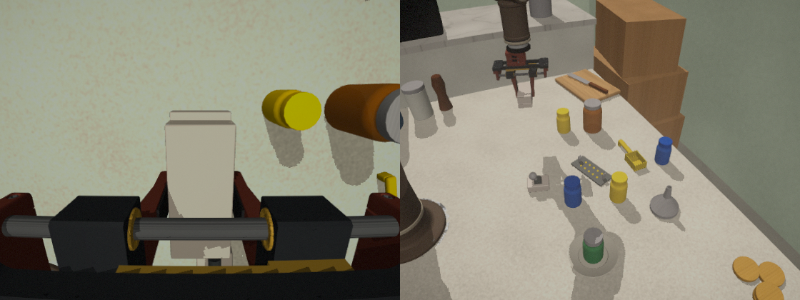

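The cover is held squarely: top face from (165,122) to (236,122), step beyond. The jar on the saucer is undisturbed. I'll check the lengthwise offset from depth, then lower onto the base while watching force.

Run:
```python
from h import *
z=np.load('w4.npz');C=[z['arr_%d'%i] for i in range(5)]
s=robot.observe();T=np.eye(4);T[:3,:3]=R.from_rotvec(s['ee_rot']).as_matrix();T[:3,3]=s['tcp_pos']
X=(cloud(C)-T[:3,3])@T[:3,:3]
m=(np.abs(X[...,1])<.015)&(X[...,0]>.03)&(X[...,0]<.08)&(np.abs(X[...,2])<.04)
q=X[m];t=q[q[:,2]<-.02];st=q[(q[:,2]>-.008)&(q[:,2]<.004)]
dx=np.percentile(t[:,0],98)-.052;print('top z',np.median(t[:,2]),'end',np.percentile(t[:,0],98),'step z',np.median(st[:,2]) if len(st) else None,'end',np.percentile(st[:,0],[2,98]) if len(st) else None)
# edge yaw
e=[]
for y in np.linspace(-.018,.018,13):
    k=(np.abs(X[...,1]-y)<.002)&(X[...,2]<-.02)&(X[...,2]>-.034)&(X[...,0]>.03)&(X[...,0]<.07)
    if k.any(): e.append((y,X[k][:,0].max()))
e=np.array(e);print('edge',e[:,1].mean(),'slope deg',np.degrees(np.polyfit(e[:,0],e[:,1],1)[0]))
```

```text
top z -0.025253018114828267 end 0.05191916865422699 step z -0.00036742041853708897 end [0.05187482 0.05795988]
edge 0.05208915676367033 slope deg 0.0668235729988889
```

Run:
```python
from h import *
p=[.5992,.0015]
robot.movep(p+[.2],ori(109.3))
robot.servo_line(p+[.055],max_speed=.12); robot.close(50); robot.pause(.1)
f0=robot.observe()['wrist_force']; z=.050; robot.servo_line(p+[z],max_speed=.06); log=[]
while z>.018:
    z-=.002; robot.servo_line(p+[z],max_speed=.04)
    s=robot.observe();f=s['wrist_force']-f0; log.append((round(z,3),round(s['tcp_pos'][2],4),*f.round(1)))
    if f[2]>35 or np.hypot(f[0],f[1])>20: break
print(*log,sep='\n');robot.pause(.2);s=robot.observe();print(s['time_s'],s['opening'],s['tcp_pos'],s['wrist_force'].round(1))
D=cam('side');S=cam('scene');np.savez('side5.npz',*D);np.savez('scene5.npz',*S)
save('place5.png',np.hstack([cv2.resize(S[0][140:290,180:380],(400,300)),cv2.resize(D[0][160:310,180:380],(400,300))]))
```

```text
(0.048, np.float64(0.0478), np.float64(0.2), np.float64(0.6), np.float64(-0.9))
(0.046, np.float64(0.0459), np.float64(0.7), np.float64(-1.1), np.float64(-0.3))
(0.044, np.float64(0.0439), np.float64(-0.7), np.float64(0.0), np.float64(-1.0))
(0.042, np.float64(0.0419), np.float64(-0.3), np.float64(0.4), np.float64(-0.7))
(0.04, np.float64(0.0402), np.float64(1.0), np.float64(2.0), np.float64(1.9))
(0.038, np.float64(0.0387), np.float64(0.9), np.float64(1.2), np.float64(5.1))
(0.036, np.float64(0.0375), np.float64(-1.3), np.float64(1.4), np.float64(10.5))
(0.034, np.float64(0.0357), np.float64(-1.9), np.float64(1.9), np.float64(12.5))
(0.032, np.float64(0.0336), np.float64(-1.9), np.float64(2.8), np.float64(10.9))
(0.03, np.float64(0.0315), np.float64(-1.8), np.float64(3.1), np.float64(11.6))
(0.028, np.float64(0.0295), np.float64(-2.0), np.float64(4.2), np.float64(10.9))
(0.026, np.float64(0.0274), np.float64(-2.4), np.float64(5.0), np.float64(10.3))
(0.024, np.float64(0.0263), np.float64(-0.3), np.float64(0.5), np.float64(8.7))
(0.022, np.float64(0.0243), np.float64(-1.3), np.float64(-0.0), np.float64(15.9))
(0.02, np.float64(0.0225), np.float64(-0.4), np.float64(-2.3), np.float64(17.6))
(0.018, np.float64(0.0208), np.float64(-1.2), np.float64(-4.8), np.float64(20.0))
33.1417 0.045826331784073804 [ 6.01669500e-01 -1.11940272e-04  2.08498615e-02] [-1.2 -3.8 19.2]
```

View pics/place5.png

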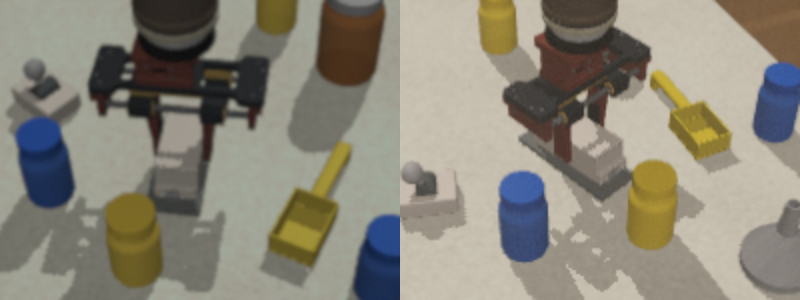

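Force dropped once at z=0.026 and is still rising at 0.021, so possibly only one hook has clicked. I'll press a little more, then let go and look.

Run:
```python
from h import *
t=robot.observe()['tcp_pos'];p=[t[0],t[1]];z=.018;log=[]
p=[.5992,.0015]
while z>.012:
    z-=.001; robot.servo_line(p+[z],max_speed=.03)
    s=robot.observe();f=s['wrist_force'];log.append((round(z,3),*s['tcp_pos'].round(4),*f.round(1)))
    if f[2]>40: break
print(*log,sep='\n')
robot.open_gripper();robot.pause(.1);s=robot.observe();print(s['wrist_force'].round(1))
robot.servo_line(p+[.09],max_speed=.15)
robot.movep([.56,-.02,.30],ori(109.3));robot.pause(.2)
C=cam('wrist');np.savez('w6.npz',*C);save('w6.png',C[0][:300]);X=cloud(C);Z=X[...,2]
nr=np.hypot(X[...,0]-.599,X[...,1]-.002)<.09
def rect(m,s):
    k,l,st,_=cv2.connectedComponentsWithStats(m.astype(np.uint8));q=X[l==1+st[1:,4].argmax()]
    A=np.linalg.lstsq(np.c_[q[:,:2]-[.599,.002],np.ones(len(q))],q[:,2],rcond=None)[0]
    print(s,len(q),np.median(q[:,2]).round(4),cv2.minAreaRect((q[:,:2]*1000).astype(np.float32)),'slope along base y',A[:2]@[-.3305,.9438],'x',A[:2]@[.9438,.3305],'zc',A[2])
rect(nr&(Z>.04)&(Z<.06),'top');rect(nr&(Z>.003)&(Z<.0095),'base')
print(robot.observe()['time_s'])
```

```text
(0.017, np.float64(0.6018), np.float64(-0.0003), np.float64(0.0204), np.float64(-3.1), np.float64(-4.6), np.float64(25.5))
(0.016, np.float64(0.6019), np.float64(-0.0004), np.float64(0.02), np.float64(-5.0), np.float64(-5.8), np.float64(30.4))
(0.015, np.float64(0.602), np.float64(-0.0005), np.float64(0.0195), np.float64(-5.4), np.float64(-4.4), np.float64(34.7))
(0.014, np.float64(0.6021), np.float64(-0.0006), np.float64(0.019), np.float64(-6.6), np.float64(-5.7), np.float64(38.8))
(0.013, np.float64(0.6024), np.float64(-0.0005), np.float64(0.0183), np.float64(-7.6), np.float64(-5.4), np.float64(41.4))
[ 0.5 -1.3 -0.2]
top 2535 0.0472 ((601.7973022460938, 5.290454864501953), (46.32955551147461, 103.87413024902344), 19.1101131439209) slope along base y -0.030749847173114107 x 0.0051470495244638585 zc 0.04732636374730273
base 1235 0.0055 ((599.1463012695312, 1.9966049194335938), (59.13826370239258, 149.33349609375), 18.99759864807129) slope along base y 0.0020341287307913377 x 0.002732300502739256 zc 0.005560464077243106
37.1833
```

View pics/w6.png

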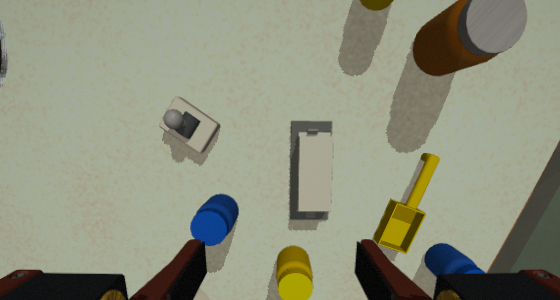

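The wrist view shows the cover at (315,170) on the base. Its +y end is down at home height, but its -y end stands about 3 mm high (slope -0.031), so that hook isn't over yet. I'll press that end from above with closed fingers.

```bash
cat > press.py <<'E'
from h import *
def press(p,fmax,zmin):
    robot.movep(list(p)+[.09],ori(109.3)); robot.pause(.1)
    f0=robot.observe()['wrist_force'][2]; robot.servo_line(list(p)+[.053],max_speed=.1); z=.053; log=[]
    while z>zmin:
        z-=.001; robot.servo_line(list(p)+[z],max_speed=.03)
        s=robot.observe(); f=s['wrist_force'][2]-f0; log.append((round(z,3),s['tcp_pos'].round(4).tolist(),s['wrist_force'].round(1).tolist()))
        if f>fmax: break
    print(*log,sep='\n'); robot.servo_line(list(p)+[.09],max_speed=.15)
def look(n):
    robot.movep([.56,-.02,.30],ori(109.3));robot.pause(.2)
    C=cam('wrist');np.savez(n+'.npz',*C);save(n+'.png',C[0][:300]);X=cloud(C);Z=X[...,2]
    nr=np.hypot(X[...,0]-.599,X[...,1]-.002)<.09
    for s,m in(('top',nr&(Z>.04)&(Z<.06)),('base',nr&(Z>.003)&(Z<.0095))):
        k,l,st,_=cv2.connectedComponentsWithStats(m.astype(np.uint8));q=X[l==1+st[1:,4].argmax()]
        A=np.linalg.lstsq(np.c_[q[:,:2]-[.599,.002],np.ones(len(q))],q[:,2],rcond=None)[0]
        print(s,len(q),np.round(cv2.minAreaRect((q[:,:2]*1000).astype(np.float32))[0],1),'slope y %.4f x %.4f zc %.4f'%(A[:2]@[-.3305,.9438],A[:2]@[.9438,.3305],A[2]))
    m=nr&(Z>.024)&(Z<.035);k,l,st,_=cv2.connectedComponentsWithStats(m.astype(np.uint8))
    for i in range(1,k):
        if st[i,4]>8:
            d=X[l==i].mean(0); print('hook?',st[i,4],d.round(4),'base y',(d[:2]-[.599,.002])@[-.3305,.9438])
    print(robot.observe()['time_s'])
E
python3 - <<'E'
from press import *
robot.close(10)
press((.614,-.0325),30,.040); look('w7')
E
```

```text
(0.052, [0.6144, -0.0325, 0.0526], [-0.6, -0.6, 0.1])
(0.051, [0.614, -0.0325, 0.0511], [-0.8, -0.2, -0.2])
(0.05, [0.614, -0.0325, 0.05], [0.1, 0.4, 1.3])
(0.049, [0.6141, -0.0327, 0.0491], [-0.1, 0.3, 0.6])
(0.048, [0.6141, -0.0327, 0.048], [0.1, -0.8, 1.7])
(0.047, [0.6136, -0.0322, 0.0467], [1.0, -0.4, -0.5])
(0.046, [0.6137, -0.0322, 0.0465], [-2.6, -0.2, 6.3])
(0.045, [0.6138, -0.0322, 0.0464], [-5.9, 0.1, 14.0])
(0.044, [0.6138, -0.0322, 0.0463], [-8.5, -0.0, 22.0])
(0.043, [0.6138, -0.0322, 0.0462], [-13.1, 0.4, 29.9])
(0.042, [0.6139, -0.0322, 0.0462], [-13.9, 0.3, 37.6])
top 2496 [602.5   3.9] slope y -0.0001 x 0.0050 zc 0.0454
base 1222 [599.2   2.3] slope y 0.0025 x 0.0024 zc 0.0056
hook? 45 [0.5804 0.0582 0.0287] base y 0.0591570396213568
hook? 22 [0.5776 0.051  0.0323] base y 0.053304683589668285
hook? 21 [0.5776 0.0052 0.0293] base y 0.010068104985189931
hook? 39 [ 0.619  -0.0538  0.0283] base y -0.05926492236373716
44.3583
```

The cover now sits level at home height (top 0.0454, slope 0) and both hooks are back at ±59 mm. I'll back away, take a final look and hand in if all is well.

Run:
```python
from h import *
robot.movep([.40,.0,.36],ori(109.3));robot.pause(.3)
S=cam('scene');D=cam('side')
for n,C in(('scene',S),('side',D)):
    X=cloud(C);Z=X[...,2];m=(np.hypot(X[...,0]-.465,X[...,1]+.297)<.05)&(Z>.085)&(Z<.11)
    print(n,'lid',m.sum(),np.percentile(Z[m],90),np.round(cv2.minAreaRect((X[m][:,:2]*1000).astype(np.float32))[0],1))
save('final.png',np.hstack([cv2.resize(S[0][140:290,180:380],(400,300)),cv2.resize(D[0][160:310,180:380],(400,300))]))
print(robot.observe()['time_s'],robot.observe()['wrist_force'].round(1))
```

```text
scene lid 562 0.10074336476387365 [ 466.5 -298. ]
side lid 596 0.09989002935876734 [ 462.2 -297.7]
45.4833 [ 0.5 -0.2  0.2]
```

View pics/final.png

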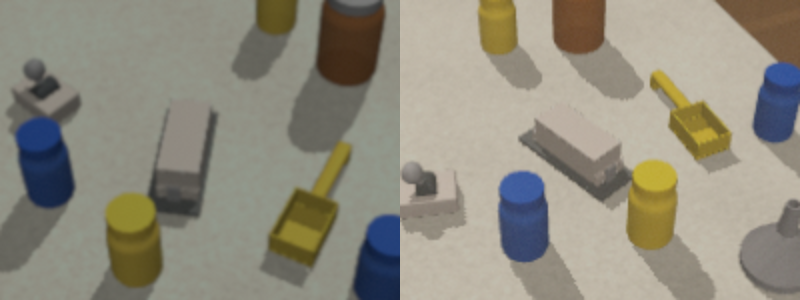

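The cover sits flat on the base (185,150 / 578,145), the switch still leans towards the robot, and the neighbouring objects are where they were. Handing in.

```bash
python3 -c "
from plant import robot
print(robot.finish_job())"
```

```text
the job is handed in; nothing more can be done
None
```

I moved the green jar from the lamp base to the middle of the saucer, then pressed the lamp cover home. The job was handed in at about 45.5 s of the 64 s allowed; the interface gives no verdict.

- **Jar:** In the last images its lid is within about 3 mm of the saucer centre. The lid's height is right for standing on the saucer floor.
- **Cover:** The first press clicked only the +y hook and left the -y end about 3 mm high. I let go and pressed that end from above with closed fingers. The last check showed the cover level at home height, with both hooks back at about ±59 mm, as at rest.
- **Off-centre cover:** It sits about 3.7 mm to one side across the base, inside the 8 mm limit; I left it there.
- **Surroundings:** In the last pictures the scoop is where it was and the switch is still off. The tall jar and funnel, only partly in the final crop, look unmoved. These were judged by eye, not measured. The arm ended clear of everything.

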